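# Stop an autosampler from rocking on its wedge feet

## Robot

A 6-joint arm with a two-finger parallel gripper is mounted at the origin on the work surface. World frame = base frame: x ahead of the robot, y to its left, z up, the work surface at z = 0. Lengths are in mm, angles in degrees, forces in N, time in s.
With the tool pointing down it reaches from about 300 to 850 mm from the base axis. Payload 4.2 kg.
Tool frame: the origin (TCP) lies midway between the tips of the shut fingers; the grasp point (between the pads) lies 19 mm behind it (env.grip_point_offset is the distance from the TCP to the grasp point, in mm); z points along the fingers, x is the direction in which the jaws open and shut, and the axes are right-handed (so a half turn about z gives the same grasp; the last joint's range is limited). The gripper opens to 91 mm and grips with 3 to 60 N. Pads are 32 mm wide; open, the fingers measure 118 mm over their backs; the gripper's body (76 mm by 178 mm) begins 60 mm behind the grasp point.
Start: joints at [-69.442, 18.312, 89.639, -0, 72.044, -1.146], TCP at [212.643, -534.253, 213.976] pointing down, gripper open.
Joint ranges: [-177.97, 177.97], [-48.28, 115.42], [12.27, 149.76], [-77.06, 257.06], [2.81, 150.46], [-146.56, 146.56]. Speed limits (degrees/s): [147.25, 147.25, 180, 180, 180, 180].

## Interface

Orientations are given as [roll, pitch, yaw] about the fixed x, y, z axes, in that order (R = Rz(yaw) Ry(pitch) Rx(roll)).
In Python, from workcell import env gives the robot as it stands.
- The arm moves only by the shell command python3 -m pendant 'ROWS' [FORCE]. ROWS is JSON, a list of rows, each an object with "xyz": the shift along the tool's x, y, z in m, a list of three; "roll": the turn about the tool's z in degrees; "jaw": the closure, from 0 (fully open) to 1 (shut). A call has exactly 8 rows; each row is the pose to reach, as a shift and turn from the pose commanded when the call began, along the tool's axes at that moment; what a row does not reach only later rows make up. A row lasts 1/8 s, in which the tool goes at most 62.5 mm and 10.7 degrees, less where a joint would pass 70% of its speed; a pose out of reach is approached as far as the arm can. A call with a gripper value outside its range is refused whole. The fingers move at their own pace and stop on an object; FORCE is the grip in N (left out, the last holds). Time passes only in rows, so rows that repeat a pose let the fingers close, or fill a call up. It gives the time, the measured TCP pose, the force and the opening at its end, in the units of the state.
- env.state(): the state, without advancing time (a new reading comes with each control period).
- env.grab_frame(name): name is "scene" or "top" or "wrist"; returns (picture, depth): 480x640x3 uint8, blue, green, red; 480x640 float32, mm along the optical axis (not along the pixel's ray), 0 where there is no reading.
- env.camera_params(name): a dict with "camera_matrix" (3x3 intrinsics, pixels), "cam_to_world" (4x4, takes a point from camera to world coordinates); the wrist camera has in their place "hand_eye" (4x4, takes a point from camera to tool coordinates, whose origin is the TCP and whose axes are the tool frame's). Camera axes: x right, y up, looking along -z (the intrinsics and any distortion apply to the point x, -y, -z); pixel columns grow to the right and rows downward; lengths in mm; the calibration is good to about 2 mm. A picture is of the moment at which its call begins: read the wrist's pose just before it. camera_params takes no time and is no camera call.
- env.job_done(): hands the job in, once; it reports no verdict.
The state is a dict: "time_s": time; "qpos": joint angles; "qvel": joint speeds; "effort": joint torques, N m; "ee_pos": TCP position; "ee_rot": TCP orientation; "force": force on the tool from outside, world axes, zero at the start; "torque": the same for the moment, N m; "gripper_width": finger opening in mm.
Only numpy, scipy, OpenCV 4.12 (cv2) and the standard library are available. Lean on these libraries where they do the work, as an engineer would, in place of code of your own. Each camera call takes 0.05 s, during which the arm holds its last target. There are 200 camera calls.

## Task

The white autosampler rocks on the bench: three of its corners stand firm and one does not. Press down on its corners to find the one that rocks, push the blue shim at that corner in by its thumb tab until it is tight, and then press down on that corner once more, at least as hard as before, to check that it no longer gives. Lift and grip nothing, leave the other three shims and everything else alone, and do not shove the autosampler about.

Things in the scene. Friction and masses are not known exactly. Their poses are not given: they have to be found in the camera images.
- sampler: White autosampler, about 2 kg, loose on four wedge feet: a 12 mm base plate (204 x 180 mm) with a foot ear at each corner; tube rack (tubes to 110 mm above the bench) and probe column (200 mm) on its middle, within 60 mm of the centre line. Origin: centre of the plate's underside, 30 mm above the bench; z up, x from front edge (robot's side, small jar) to rear edge (column), y left
- ear_front_left (a point): Top centre of the ear that is nearer the robot, left (-80, +125 mm) from the autosampler's origin in its frame, 42 mm above the bench. The ear is 44 mm (x) by 60 mm, reaching 27 mm outwards (y) of this point. One of the four corners hangs 3.5 to 5 mm above its shim: pressed on its ear with 4 to 8 N it dips 3 to 4 mm, then rests on the shim, and comes level when let go
- ear_front_right (a point): Top centre of the ear that is nearer the robot, right (-80, -125 mm) from the autosampler's origin in its frame, 42 mm above the bench. The ear is 44 mm (x) by 60 mm, reaching 27 mm outwards (y) of this point. The three sound corners do not give, even at 20 N
- ear_rear_left (a point): Top centre of the ear that is farther, left (+80, +125 mm) from the autosampler's origin in its frame, 42 mm above the bench. The ear is 44 mm (x) by 60 mm, reaching 27 mm outwards (y) of this point
- ear_rear_right (a point): Top centre of the ear that is farther, right (+80, -125 mm) from the autosampler's origin in its frame, 42 mm above the bench. The ear is 44 mm (x) by 60 mm, reaching 27 mm outwards (y) of this point
- shim_a: One of four look-alike blue taper shims, each in a steel channel foot under an ear; which corner it is under varies. Upright thumb tab in front (-x) of its ear, 30 wide x 36 tall x 5 mm thick. origin: centre of the tab's front face, 29 to 34 mm above the bench; x as the autosampler's x. The tab's front face is 35 to 67 mm from the ear's centre; how far out it stands tells nothing
- shim_b: One of four look-alike blue taper shims, each in a steel channel foot under an ear; which corner it is under varies. Upright thumb tab in front (-x) of its ear, 30 wide x 36 tall x 5 mm thick. origin: centre of the tab's front face, 29 to 34 mm above the bench; x as the autosampler's x. The tab reaches 17 mm above and 19 mm below its origin
- shim_c: One of four look-alike blue taper shims, each in a steel channel foot under an ear; which corner it is under varies. Upright thumb tab in front (-x) of its ear, 30 wide x 36 tall x 5 mm thick. origin: centre of the tab's front face, 29 to 34 mm above the bench; x as the autosampler's x. Under the rocking corner the shim is loose and slides in along +x, 22 to 29 mm, against 5 to 10 N
- shim_d: One of four look-alike blue taper shims, each in a steel channel foot under an ear; which corner it is under varies. Upright thumb tab in front (-x) of its ear, 30 wide x 36 tall x 5 mm thick. origin: centre of the tab's front face, 29 to 34 mm above the bench; x as the autosampler's x. A loose one rises 3.5 to 5 mm as it slides in, stops dead when tight, and stays; tight ones do not move
- sample_jar: Bystander: small amber jar, 32 mm across, 48 mm tall, standing on the autosampler's plate in front of the tube rack; origin: centre of its underside
- screwdriver: Bystander: screwdriver with a red handle lying on the bench, about 200 mm long; origin near its middle
- wrench: Bystander: steel wrench lying on the bench, about 175 mm long; origin near its middle
- beaker: Bystander: glass beaker, 68 mm across, 90 mm tall; origin: centre of its underside
- wash_bottle: Bystander: white bottle with a red cap, 64 mm across, 150 mm tall; origin: centre of its underside
- reagent_jar: Bystander: white jar with a blue cap, 60 mm across, 85 mm tall; origin: centre of its underside
- spare_shim: Bystander: a spare blue shim lying on the bench, not in use, 63 x 30 x 34 mm; origin: at bench level under its thumb tab
Mind the look-alikes: they are no part of the job. What is shaped like the part that bears shim_c but green or turquoise is not meant.

How it is judged:
By the outcome, as a careful person would: the job done as asked, in the order asked, and still so for the second after the job is handed in, with the robot touching nothing.
It also fails if it takes over 72 s, if anything falls off the work surface, if the arm or the gripper's body presses on something with over 40 N, if the wrist force passes 120 N, or if a joint passes its speed limit or range.

## Working session

There is one attempt and no reset: what is moved stays moved. The work goes in short steps, Python scripts to look and compute and a shell command to move; the robot and the scene stay as the last step left them, time stands still between calls to the robot, and variables do not carry over. Pictures are saved under pics/ and viewed, about 8 in all and at most 12, crops included, and the job is handed in when it is done.

```bash
ls; mkdir -p pics
cat > h.py <<'E'
import numpy as np, cv2
from workcell import env
from scipy.spatial.transform import Rotation as R
def shot(n,f):
    im,d=env.grab_frame(n); cv2.imwrite(f'pics/{f}.png',im); np.save(f'pics/{f}.npy',d); return im,d
def pix(n,d,pts,r=1):
    p=env.camera_params(n);K=np.array(p['camera_matrix']);T=np.array(p['cam_to_world'])
    out=[]
    for u,v in pts:
        z=d[v-r:v+r+1,u-r:u+r+1]; z=np.median(z[z>0])
        x=(u-K[0,2])/K[0,0]*z; y=(v-K[1,2])/K[1,1]*z
        out.append((T@[x,-y,-z,1])[:3])
    return np.array(out)
E
python3 - <<'E'
from h import *
print(env.state()); shot('top','top1'); shot('scene','scene1')
for n in('top','scene'):print(env.camera_params(n))
E
```

```text
pics
{'time_s': 0.0, 'qpos': array([-6.94428146e+01,  1.83516115e+01,  8.97066668e+01,  7.81537844e-04,
        7.20418741e+01, -1.14552968e+00]), 'qvel': array([ 0.03757745,  0.10597198, -0.00196136,  0.10418206, -0.00056255,
        0.00575636]), 'effort': array([ 4.53668545e-04, -4.12453759e+01, -2.31981486e+01,  7.29840738e-02,
        4.57302493e-02, -1.32329283e-04]), 'ee_pos': array([ 212.46348723, -533.77232828,  213.11879537]), 'ee_rot': array([-1.79997255e+02,  1.00117406e-01, -6.82975242e+01]), 'force': array([ 0.26523204, -0.95856537,  0.38646303]), 'torque': array([-0.04972699, -0.0096583 ,  0.06526238]), 'gripper_width': 91.15660820263577}
{'camera_matrix': array([[619.21341455,   0.        , 322.57586859],
       [  0.        , 619.21341455, 235.30123014],
       [  0.        ,   0.        ,   1.        ]]), 'cam_to_world': array([[ 1.55797576e-02,  9.95489364e-01, -9.35852395e-02,
         4.57249906e+02],
       [-9.99856450e-01,  1.48876299e-02, -8.08935158e-03,
        -4.51482197e+00],
       [-6.65960105e-03,  9.36978355e-02,  9.95578407e-01,
         1.36728326e+03],
       [ 0.00000000e+00,  0.00000000e+00,  0.00000000e+00,
         1.00000000e+00]])}
{'camera_matrix': array([[564.13980063,   0.        , 320.87830021],
       [  0.        , 564.13980063, 239.90398398],
       [  0.        ,   0.        ,   1.        ]]), 'cam_to_world': array([[-3.17883359e-01, -5.31989434e-01,  7.84816802e-01,
         1.53293515e+03],
       [ 9.48011546e-01, -1.91414568e-01,  2.54233302e-01,
         3.20438619e+02],
       [ 1.49759391e-02,  8.24831925e-01,  5.65179632e-01,
         7.43016405e+02],
       [ 0.00000000e+00,  0.00000000e+00,  0.00000000e+00,
         1.00000000e+00]])}
```

View pics/top1.png

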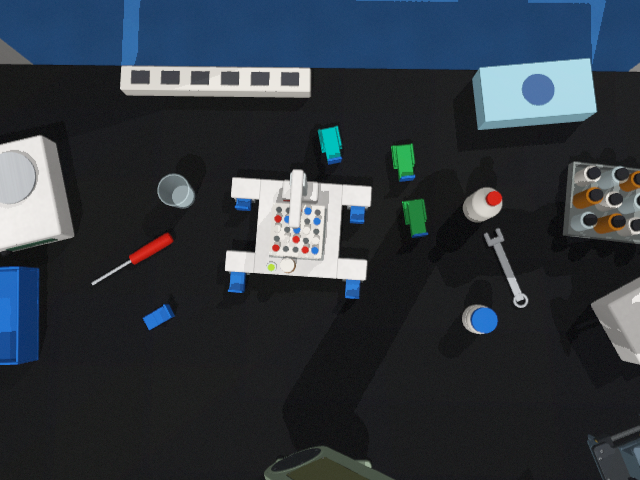

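View pics/scene1.png

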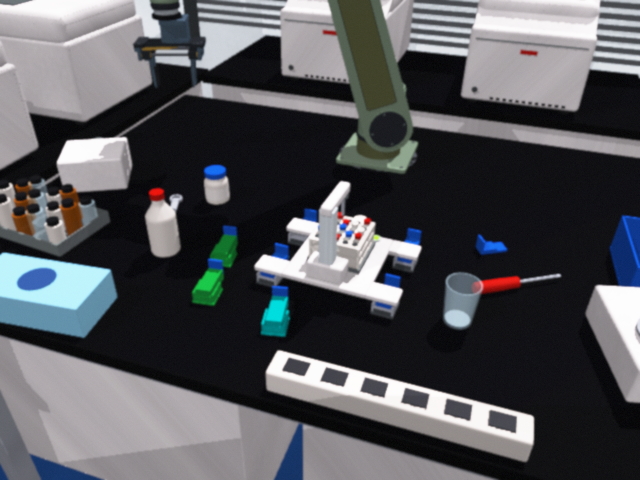

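Top view: sampler ears are at (244,188) and (358,194) at the rear, and at (240,262) and (351,268) at the front. The four blue tabs stand in front of them at (243,205), (357,215), (236,285) and (352,290). Look-alikes to avoid: spare blue shim (158,317), turquoise block (330,142), green blocks (403,160) and (415,216).

Run:
```python
from h import *
im=cv2.imread('pics/top1.png');d=np.load('pics/top1.npy')
p=env.camera_params('top');K=np.array(p['camera_matrix']);T=np.array(p['cam_to_world'])
v,u=np.mgrid[150:320,205:395]; z=d[150:320,205:395]
P=np.stack([(u-K[0,2])/K[0,0]*z,-(v-K[1,2])/K[1,1]*z,-z,np.ones_like(z)],-1)@T.T
c=im[150:320,205:395].astype(int)
w=(c.min(-1)>150)&(abs(P[...,2]-42)<7)
n,l,s,_=cv2.connectedComponentsWithStats(w.astype(np.uint8)); m=l==1+np.argmax(s[1:,4])
q=P[m][:,:2].astype(np.float32); r=cv2.minAreaRect(q); print(r,np.median(P[m][:,2]))
print(cv2.boxPoints(r).round(1))
b=(c[...,0]>120)&(c[...,2]<90)&(P[...,2]>25)&(P[...,2]<70)&(c[...,0]-c[...,1]>50)
n,l,s,_=cv2.connectedComponentsWithStats(b.astype(np.uint8))
for i in range(1,n):
  if s[i,4]>25:
    q2=P[l==i]; print(s[i],q2[:,:3].min(0).round(),q2[:,:3].max(0).round(),np.median(q2,0).round(),np.median(P[l==i][P[l==i][:,2]>42],0).round())
cv2.imwrite('pics/crop1.png',cv2.resize(im[165:310,215:385],None,fx=4.4,fy=4.1,interpolation=cv2.INTER_CUBIC))
```

```text
((596.8941650390625, 59.625762939453125), (303.3157043457031, 204.16542053222656), 87.0479507446289) 41.12963138746443
[[487.1 -86.6]
 [691.  -97.1]
 [706.7 205.8]
 [502.8 216.3]]
[123   7  14   7  64] [742. -31.  25.] [753.  -3.  57.] [746. -16.  47.   1.] [747. -18.  51.   1.]
[ 30  48  16  13 149] [636. 166.  25.] [663. 197.  54.] [649. 181.  31.   1.] [639. 182.  49.   1.]
[145  56  15  18 222] [611. -83.  25.] [649. -52.  55.] [630. -67.  31.   1.] [614. -65.  51.   1.]
[ 23 122  17  21 270] [458. 175.  25.] [501. 207.  57.] [479. 190.  30.   1.] [460. 189.  50.   1.]
[140 130  15  19 145] [449. -74.  25.] [488. -43.  52.] [466. -59.  28.   1.] [451. -58.  46.   1.]
```

View pics/crop1.png

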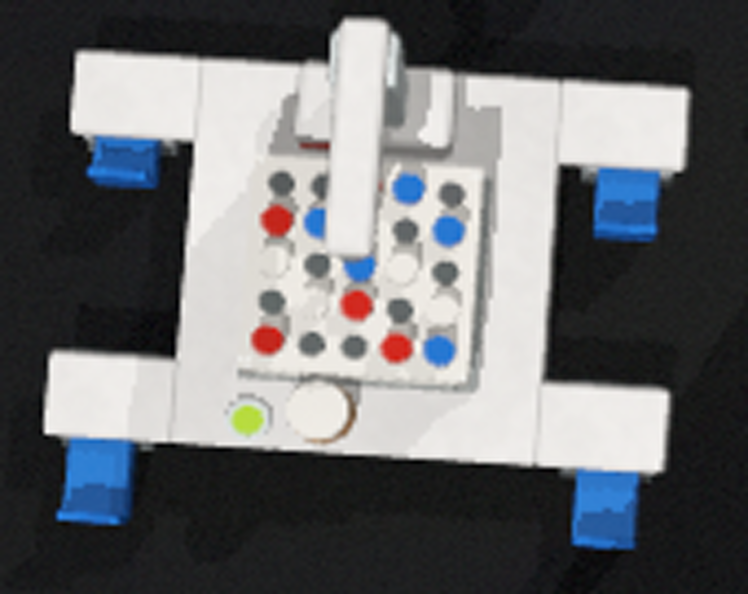

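The crop confirms the geometry: the plate outline measures 303 x 204 mm at z≈41, which matches the 304 x 204 mm given. The blue tabs on the four feet are the candidates. The sampler's yaw is about -2.9°. Next is a helper that computes the shifts.

```bash
cat >> h.py <<'E'
C=np.array([596.9,59.6]);YAW=-2.95
def loc(x,y): return C+R.from_euler('z',YAW,degrees=True).as_matrix()[:2,:2]@[x,y]
EAR=dict(FL=loc(-80,125),FR=loc(-80,-125),RL=loc(80,125),RR=loc(80,-125))
def go(x,y,z):
    s=env.state();M=R.from_euler('xyz',s['ee_rot'],degrees=True)
    d=M.inv().apply(np.array([x,y,z])-s['ee_pos'])
    print('tool shift m',(d/1000).round(4),'roll',round(s['ee_rot'][2]-YAW,1))
def st():
    s=env.state();print(s['time_s'],s['ee_pos'].round(2),s['ee_rot'].round(2),s['force'].round(2),s['gripper_width'])
    return s
E
python3 - <<'E'
from h import *
print({k:v.round(1) for k,v in EAR.items()})
go(*EAR['FR'],214);print(np.array(env.camera_params('wrist')['hand_eye']).round(2))
E
```

```text
{'FL': array([523.4, 188.6]), 'FR': array([510.6, -61.1]), 'RL': array([683.2, 180.3]), 'RR': array([670.4, -69.4])}
tool shift m [-3.289e-01 -4.518e-01 -3.000e-04] roll -65.3
[[   1.     -0.     -0.      0.66]
 [  -0.     -0.96   -0.27  -75.02]
 [  -0.      0.27   -0.96 -172.23]
 [   0.      0.      0.      1.  ]]
```

```bash
python3 -m pendant '[{"xyz":[-0.0411,-0.0565,0],"roll":-8.2,"jaw":1},{"xyz":[-0.0822,-0.113,0],"roll":-16.4,"jaw":1},{"xyz":[-0.123,-0.169,0],"roll":-24.6,"jaw":1},{"xyz":[-0.164,-0.226,0],"roll":-32.8,"jaw":1},{"xyz":[-0.206,-0.282,0],"roll":-41,"jaw":1},{"xyz":[-0.247,-0.339,0],"roll":-49.2,"jaw":1},{"xyz":[-0.288,-0.395,0],"roll":-57.4,"jaw":1},{"xyz":[-0.329,-0.452,0],"roll":-65.3,"jaw":1}]' 20; python3 -c "
from h import *
st();go(*EAR['FR'],50)"
```

```text
time_s: 1.1
ee_pos: [479.9, -109.4, 213.8]
ee_rot: [180.0, 0.0, -2.7]
force: [0.3, -0.6, 0.2]
gripper_width: 13.7
1.1 [ 479.91 -109.38  213.79] [179.98   0.    -2.73] [ 0.27 -0.55  0.16] 13.6718538077579
tool shift m [ 0.0283 -0.0497  0.1638] roll 0.2
```

```bash
python3 -m pendant '[{"xyz":[0,0,0],"roll":0,"jaw":1},{"xyz":[0,0,0],"roll":0,"jaw":1},{"xyz":[0,0,0.03],"roll":0,"jaw":1},{"xyz":[0,0,0.06],"roll":0,"jaw":1},{"xyz":[0,0,0.09],"roll":0,"jaw":1},{"xyz":[0,0,0.09],"roll":0,"jaw":1},{"xyz":[0,0,0.09],"roll":0,"jaw":1},{"xyz":[0,0,0.09],"roll":0,"jaw":1}]'; python3 -c "
from h import *
st();go(*EAR['FR'],50)"
```

```text
time_s: 2.1
ee_pos: [480.1, -112.0, 125.4]
ee_rot: [180.0, -0.2, -3.0]
force: [-0.1, -0.2, -0.2]
gripper_width: 0.6
2.1 [ 480.08 -112.    125.36] [ 1.7996e+02 -1.6000e-01 -3.0500e+00] [-0.08 -0.17 -0.16] 0.5908724319172853
tool shift m [ 0.0275 -0.0525  0.0754] roll -0.1
```

```bash
python3 -m pendant '[{"xyz":[0.0138,-0.026,0.02],"roll":0,"jaw":1},{"xyz":[0.0275,-0.0525,0.04],"roll":0,"jaw":1},{"xyz":[0.0275,-0.0525,0.06],"roll":0,"jaw":1},{"xyz":[0.0275,-0.0525,0.072],"roll":0,"jaw":1},{"xyz":[0.0275,-0.0525,0.075],"roll":0,"jaw":1},{"xyz":[0.0275,-0.0525,0.075],"roll":0,"jaw":1},{"xyz":[0.0275,-0.0525,0.075],"roll":0,"jaw":1},{"xyz":[0.0275,-0.0525,0.075],"roll":0,"jaw":1}]'; python3 -c "
from h import *
st();go(*EAR['FR'],42);shot('top','top2');im,_=shot('wrist','w2')
t=cv2.imread('pics/top2.png');cv2.imwrite('pics/cmp2.png',np.hstack([cv2.resize(im,(400,300)),cv2.resize(t[160:310,200:400],(400,300))]))"
```

```text
time_s: 3.1
ee_pos: [509.8, -60.5, 49.5]
ee_rot: [180.0, -0.1, -3.0]
force: [0.6, 0.8, 0.0]
gripper_width: 0.6
3.1 [509.79 -60.51  49.46] [ 1.7999e+02 -6.0000e-02 -3.0100e+00] [0.57 0.81 0.03] 0.6001304484029492
tool shift m [0.0008 0.0006 0.0075] roll -0.1
```

View pics/cmp2.png

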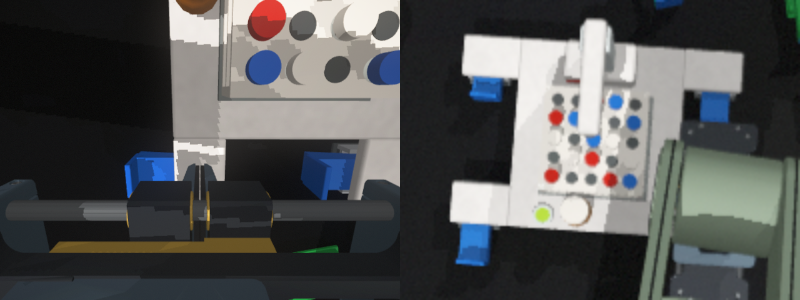

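Wrist view (left half): the shut fingers are over the FR ear at (200,165), with the tab at (145,170) clear of them. Now I'll press down slowly.

```bash
python3 -m pendant '[{"xyz":[0,0,0.002],"roll":0,"jaw":1},{"xyz":[0,0,0.004],"roll":0,"jaw":1},{"xyz":[0,0,0.005],"roll":0,"jaw":1},{"xyz":[0,0,0.006],"roll":0,"jaw":1},{"xyz":[0,0,0.0065],"roll":0,"jaw":1},{"xyz":[0,0,0.007],"roll":0,"jaw":1},{"xyz":[0,0,0.0075],"roll":0,"jaw":1},{"xyz":[0,0,0.008],"roll":0,"jaw":1}]'; python3 -c "
from h import *
st()"
```

```text
time_s: 4.2
ee_pos: [509.5, -60.3, 41.2]
ee_rot: [180.0, -0.0, -3.0]
force: [-1.1, -0.6, 4.4]
gripper_width: 0.7
4.2 [509.5  -60.33  41.24] [ 1.7999e+02 -1.0000e-02 -2.9900e+00] [-1.14 -0.63  4.38] 0.698690427649002
```

```bash
python3 -m pendant '[{"xyz":[0,0,0.0001],"roll":0,"jaw":1},{"xyz":[0,0,0.0003],"roll":0,"jaw":1},{"xyz":[0,0,0.0004],"roll":0,"jaw":1},{"xyz":[0,0,0.0005],"roll":0,"jaw":1},{"xyz":[0,0,0.0006],"roll":0,"jaw":1},{"xyz":[0,0,0.0007],"roll":0,"jaw":1},{"xyz":[0,0,0.0008],"roll":0,"jaw":1},{"xyz":[0,0,0.0008],"roll":0,"jaw":1}]'; python3 -c "
from h import *
st()"
```

```text
time_s: 5.2
ee_pos: [509.4, -60.4, 40.1]
ee_rot: [180.0, 0.0, -3.0]
force: [-1.4, -0.8, 4.7]
gripper_width: 0.7
5.2 [509.44 -60.35  40.13] [ 1.7999e+02  1.0000e-02 -2.9900e+00] [-1.39 -0.76  4.71] 0.6836134096690724
```

```bash
for i in 1 ; do python3 -m pendant '[{"xyz":[0,0,0.0002],"roll":0,"jaw":1},{"xyz":[0,0,0.0004],"roll":0,"jaw":1},{"xyz":[0,0,0.0006],"roll":0,"jaw":1},{"xyz":[0,0,0.0008],"roll":0,"jaw":1},{"xyz":[0,0,0.001],"roll":0,"jaw":1},{"xyz":[0,0,0.0012],"roll":0,"jaw":1},{"xyz":[0,0,0.0013],"roll":0,"jaw":1},{"xyz":[0,0,0.0013],"roll":0,"jaw":1}]'; done; python3 -c "
from h import *
st()"
```

```text
time_s: 6.2
ee_pos: [509.4, -60.4, 39.0]
ee_rot: [180.0, 0.0, -3.0]
force: [-2.9, -1.4, 6.1]
gripper_width: 0.4
6.2 [509.37 -60.39  38.96] [ 1.7999e+02  1.0000e-02 -2.9900e+00] [-2.92 -1.38  6.14] 0.37437187100468405
```

```bash
python3 -m pendant '[{"xyz":[0,0,0.0002],"roll":0,"jaw":1},{"xyz":[0,0,0.0004],"roll":0,"jaw":1},{"xyz":[0,0,0.0006],"roll":0,"jaw":1},{"xyz":[0,0,0.0008],"roll":0,"jaw":1},{"xyz":[0,0,0.001],"roll":0,"jaw":1},{"xyz":[0,0,0.0012],"roll":0,"jaw":1},{"xyz":[0,0,0.0013],"roll":0,"jaw":1},{"xyz":[0,0,0.0013],"roll":0,"jaw":1}]';  python3 -c "
from h import *
st()"
```

```text
time_s: 7.2
ee_pos: [509.4, -60.4, 38.6]
ee_rot: [180.0, -0.0, -3.0]
force: [-4.7, -2.2, 12.9]
gripper_width: 0.5
7.2 [509.35 -60.39  38.58] [179.99  -0.    -2.99] [-4.7  -2.17 12.91] 0.462791930269908
```

FR gives: it moves about 3 mm at 4–6 N, then stops hard (12.9 N at z 38.6). So FR is the rocking corner. Next I'll lift and go behind its tab, whose front face is near x≈449, y≈-58.

```bash
python3 -m pendant '[{"xyz":[0,0,-0.005],"roll":0,"jaw":1},{"xyz":[0,0,-0.025],"roll":0,"jaw":1},{"xyz":[0,0,-0.045],"roll":0,"jaw":1},{"xyz":[-0.03,0,-0.045],"roll":0,"jaw":1},{"xyz":[-0.06,0,-0.045],"roll":0,"jaw":1},{"xyz":[-0.09,0,-0.045],"roll":0,"jaw":1},{"xyz":[-0.094,0,-0.045],"roll":0,"jaw":1},{"xyz":[-0.094,0,-0.045],"roll":0,"jaw":1}]';  python3 -c "
from h import *
st();go(417.7,-56.3,22);shot('top','top3');im,_=shot('wrist','w3');sc,_=shot('scene','sc3')
cv2.imwrite('pics/cmp3.png',np.hstack([cv2.resize(im,(400,300)),cv2.resize(sc[160:340,240:480],(400,300))]))"
```

```text
time_s: 8.2
ee_pos: [417.0, -55.4, 82.7]
ee_rot: [180.0, -0.1, -3.0]
force: [-0.5, 0.4, 0.4]
gripper_width: 0.5
8.2 [416.95 -55.44  82.71] [ 1.80e+02 -1.20e-01 -3.01e+00] [-0.52  0.42  0.39] 0.49679195204792087
tool shift m [0.0007 0.0008 0.0607] roll -0.1
```

View pics/cmp3.png

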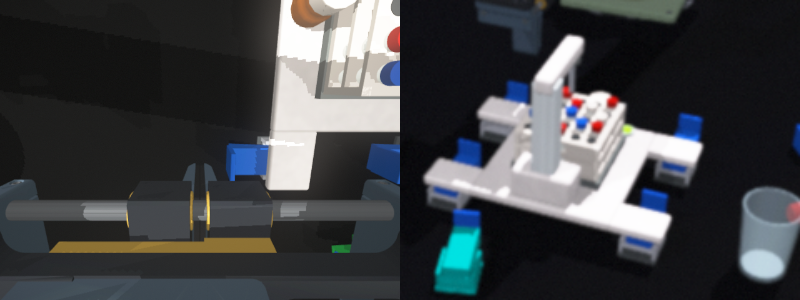

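Wrist view: the fingertips at (198,170) are in front of the tab, whose front edge is at (228,160), with a gap between them. Descending.

```bash
python3 -m pendant '[{"xyz":[0,0.001,0.015],"roll":0,"jaw":1},{"xyz":[0,0.001,0.03],"roll":0,"jaw":1},{"xyz":[0,0.001,0.045],"roll":0,"jaw":1},{"xyz":[0,0.001,0.06],"roll":0,"jaw":1},{"xyz":[0.003,0.001,0.06],"roll":0,"jaw":1},{"xyz":[0.006,0.001,0.06],"roll":0,"jaw":1},{"xyz":[0.009,0.001,0.06],"roll":0,"jaw":1},{"xyz":[0.011,0.001,0.06],"roll":0,"jaw":1}]';  python3 -c "
from h import *
st()"
```

```text
time_s: 9.35
ee_pos: [427.3, -57.1, 23.0]
ee_rot: [180.0, -0.1, -3.0]
force: [0.2, -0.4, -0.7]
gripper_width: 0.7
9.35 [427.25 -57.05  22.97] [ 1.7999e+02 -7.0000e-02 -2.9900e+00] [ 0.17 -0.36 -0.66] 0.6935565676897187
```

```bash
python3 -m pendant '[{"xyz":[0.002,0,0],"roll":0,"jaw":1},{"xyz":[0.004,0,0],"roll":0,"jaw":1},{"xyz":[0.006,0,0],"roll":0,"jaw":1},{"xyz":[0.008,0,0],"roll":0,"jaw":1},{"xyz":[0.010,0,0],"roll":0,"jaw":1},{"xyz":[0.012,0,0],"roll":0,"jaw":1},{"xyz":[0.014,0,0],"roll":0,"jaw":1},{"xyz":[0.016,0,0],"roll":0,"jaw":1}]';  python3 -c "
from h import *
st()"
```

```text
time_s: 10.35
ee_pos: [439.6, -57.5, 22.2]
ee_rot: [-180.0, 0.4, -3.0]
force: [-6.8, 0.0, 4.4]
gripper_width: 0.9
10.35 [439.59 -57.49  22.19] [-179.98    0.36   -2.99] [-6.8   0.01  4.41] 0.9139975884554119
```

```bash
python3 -m pendant '[{"xyz":[0.0015,0,0],"roll":0,"jaw":1},{"xyz":[0.003,0,0],"roll":0,"jaw":1},{"xyz":[0.0045,0,0],"roll":0,"jaw":1},{"xyz":[0.006,0,0],"roll":0,"jaw":1},{"xyz":[0.0075,0,0],"roll":0,"jaw":1},{"xyz":[0.009,0,0],"roll":0,"jaw":1},{"xyz":[0.0105,0,0],"roll":0,"jaw":1},{"xyz":[0.012,0,0],"roll":0,"jaw":1}]';  python3 -c "
from h import *
st()"
```

```text
time_s: 11.35
ee_pos: [451.7, -58.0, 22.3]
ee_rot: [-180.0, 0.3, -3.0]
force: [-7.2, -0.0, 5.3]
gripper_width: 0.4
11.35 [451.68 -58.04  22.27] [-179.98    0.34   -2.99] [-7.22 -0.04  5.31] 0.44185442466772634
```

```bash
python3 -m pendant '[{"xyz":[0.001,0,0],"roll":0,"jaw":1},{"xyz":[0.002,0,0],"roll":0,"jaw":1},{"xyz":[0.003,0,0],"roll":0,"jaw":1},{"xyz":[0.004,0,0],"roll":0,"jaw":1},{"xyz":[0.005,0,0],"roll":0,"jaw":1},{"xyz":[0.006,0,0],"roll":0,"jaw":1},{"xyz":[0.007,0,0],"roll":0,"jaw":1},{"xyz":[0.008,0,0],"roll":0,"jaw":1}]';  python3 -c "
from h import *
st()"
```

```text
time_s: 12.35
ee_pos: [459.2, -58.5, 22.3]
ee_rot: [-180.0, 0.4, -3.0]
force: [-7.4, -0.2, 7.2]
gripper_width: 0.4
12.35 [459.23 -58.46  22.25] [-179.98    0.4    -2.99] [-7.43 -0.25  7.2 ] 0.4211767412368651
```

```bash
python3 -m pendant '[{"xyz":[0.0005,0,0],"roll":0,"jaw":1},{"xyz":[0.001,0,0],"roll":0,"jaw":1},{"xyz":[0.0015,0,0],"roll":0,"jaw":1},{"xyz":[0.002,0,0],"roll":0,"jaw":1},{"xyz":[0.0025,0,0],"roll":0,"jaw":1},{"xyz":[0.003,0,0],"roll":0,"jaw":1},{"xyz":[0.0035,0,0],"roll":0,"jaw":1},{"xyz":[0.004,0,0],"roll":0,"jaw":1}]';  python3 -c "
from h import *
st()"
```

```text
time_s: 13.35
ee_pos: [461.5, -58.5, 22.1]
ee_rot: [-180.0, 0.6, -3.0]
force: [-11.1, -0.1, 10.5]
gripper_width: 0.5
13.35 [461.49 -58.53  22.14] [-179.97    0.6    -2.98] [-11.08  -0.11  10.46] 0.46698535830531174
```

```bash
python3 -m pendant '[{"xyz":[0.0003,0,0],"roll":0,"jaw":1},{"xyz":[0.0006,0,0],"roll":0,"jaw":1},{"xyz":[0.0009,0,0],"roll":0,"jaw":1},{"xyz":[0.0012,0,0],"roll":0,"jaw":1},{"xyz":[0.0015,0,0],"roll":0,"jaw":1},{"xyz":[0.0015,0,0],"roll":0,"jaw":1},{"xyz":[0.0015,0,0],"roll":0,"jaw":1},{"xyz":[0.0015,0,0],"roll":0,"jaw":1}]';  python3 -c "
from h import *
st()"
```

```text
time_s: 14.35
ee_pos: [462.4, -58.6, 22.1]
ee_rot: [-180.0, 0.7, -3.0]
force: [-11.4, 0.0, 10.4]
gripper_width: 0.3
14.35 [462.38 -58.59  22.11] [-179.97    0.66   -2.98] [-11.37   0.04  10.38] 0.3047605996970217
```

```bash
python3 -m pendant '[{"xyz":[0.0004,0,0],"roll":0,"jaw":1},{"xyz":[0.0008,0,0],"roll":0,"jaw":1},{"xyz":[0.0012,0,0],"roll":0,"jaw":1},{"xyz":[0.0016,0,0],"roll":0,"jaw":1},{"xyz":[0.002,0,0],"roll":0,"jaw":1},{"xyz":[0.002,0,0],"roll":0,"jaw":1},{"xyz":[0.002,0,0],"roll":0,"jaw":1},{"xyz":[0.002,0,0],"roll":0,"jaw":1}]';  python3 -c "
from h import *
st();shot('top','top4');sc,_=shot('scene','sc4');im,_=shot('wrist','w4')
cv2.imwrite('pics/cmp4.png',np.hstack([cv2.resize(im,(400,300)),cv2.resize(sc[160:340,240:480],(400,300))]))"
```

```text
time_s: 15.35
ee_pos: [462.3, -58.5, 22.1]
ee_rot: [-180.0, 0.9, -3.0]
force: [-16.8, 0.3, 14.6]
gripper_width: 0.3
15.35 [462.33 -58.54  22.07] [-179.96    0.89   -2.97] [-16.83   0.32  14.62] 0.32908636323147517
```

View pics/cmp4.png

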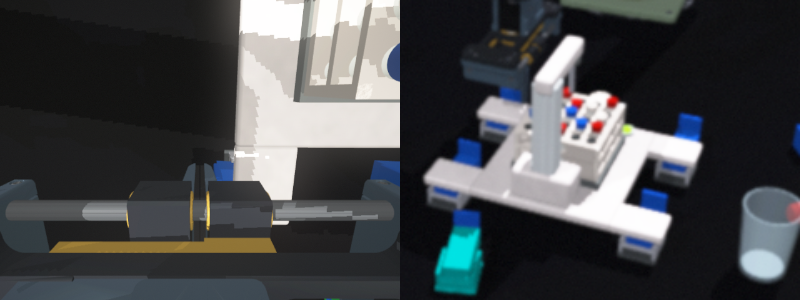

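It has stopped dead: x did not change while the force rose to 17 N, after about 25 mm of travel. The wrist view shows the tab close up against the ear at (225,170). Backing off, lifting, and going back over the FR ear.

```bash
python3 -m pendant '[{"xyz":[-0.008,0,0],"roll":0,"jaw":1},{"xyz":[-0.018,0,0],"roll":0,"jaw":1},{"xyz":[-0.018,0,-0.015],"roll":0,"jaw":1},{"xyz":[-0.018,0,-0.03],"roll":0,"jaw":1},{"xyz":[-0.018,0,-0.045],"roll":0,"jaw":1},{"xyz":[-0.018,0,-0.06],"roll":0,"jaw":1},{"xyz":[-0.018,0,-0.06],"roll":0,"jaw":1},{"xyz":[-0.018,0,-0.06],"roll":0,"jaw":1}]';  python3 -c "
from h import *
st();go(*EAR['FR'],50)"
```

```text
time_s: 16.5
ee_pos: [451.8, -58.3, 82.1]
ee_rot: [180.0, 0.0, -3.0]
force: [-0.8, 0.8, -0.5]
gripper_width: 0.6
16.5 [451.78 -58.25  82.11] [ 1.8e+02  2.0e-02 -3.0e+00] [-0.75  0.79 -0.48] 0.6356917879503735
tool shift m [ 0.0589 -0.0002  0.0321] roll -0.0
```

```bash
python3 -m pendant '[{"xyz":[0.02,0,0],"roll":0,"jaw":1},{"xyz":[0.04,0,0],"roll":0,"jaw":1},{"xyz":[0.059,0,0],"roll":0,"jaw":1},{"xyz":[0.059,0,0.01],"roll":0,"jaw":1},{"xyz":[0.059,0,0.02],"roll":0,"jaw":1},{"xyz":[0.059,0,0.03],"roll":0,"jaw":1},{"xyz":[0.059,0,0.034],"roll":0,"jaw":1},{"xyz":[0.059,0,0.036],"roll":0,"jaw":1}]';  python3 -c "
from h import *
st()"
```

```text
time_s: 17.5
ee_pos: [510.6, -61.4, 46.3]
ee_rot: [180.0, 0.0, -3.0]
force: [-0.2, -0.1, 0.7]
gripper_width: 0.3
17.5 [510.64 -61.36  46.28] [ 1.8e+02  2.0e-02 -3.0e+00] [-0.22 -0.07  0.65] 0.2601194878681273
```

```bash
python3 -m pendant '[{"xyz":[0,0,0.001],"roll":0,"jaw":1},{"xyz":[0,0,0.0015],"roll":0,"jaw":1},{"xyz":[0,0,0.002],"roll":0,"jaw":1},{"xyz":[0,0,0.0025],"roll":0,"jaw":1},{"xyz":[0,0,0.003],"roll":0,"jaw":1},{"xyz":[0,0,0.0035],"roll":0,"jaw":1},{"xyz":[0,0,0.0037],"roll":0,"jaw":1},{"xyz":[0,0,0.0037],"roll":0,"jaw":1}]';  python3 -c "
from h import *
st()"
```

```text
time_s: 18.5
ee_pos: [510.9, -61.4, 42.8]
ee_rot: [180.0, 0.0, -3.0]
force: [0.2, 0.5, 0.3]
gripper_width: 0.6
18.5 [510.92 -61.39  42.81] [180.     0.    -2.99] [0.19 0.53 0.32] 0.6183402593126692
```

```bash
python3 -m pendant '[{"xyz":[0,0,0.0003],"roll":0,"jaw":1},{"xyz":[0,0,0.0006],"roll":0,"jaw":1},{"xyz":[0,0,0.0009],"roll":0,"jaw":1},{"xyz":[0,0,0.0012],"roll":0,"jaw":1},{"xyz":[0,0,0.0015],"roll":0,"jaw":1},{"xyz":[0,0,0.0017],"roll":0,"jaw":1},{"xyz":[0,0,0.0018],"roll":0,"jaw":1},{"xyz":[0,0,0.0018],"roll":0,"jaw":1}]';  python3 -c "
from h import *
st()"
```

```text
time_s: 19.5
ee_pos: [511.0, -61.4, 42.3]
ee_rot: [180.0, -0.0, -3.0]
force: [-3.2, 1.0, 11.5]
gripper_width: 0.7
19.5 [510.97 -61.42  42.29] [ 1.7999e+02 -3.0000e-02 -3.0000e+00] [-3.18  0.96 11.45] 0.6836748580343438
```

```bash
python3 -m pendant '[{"xyz":[0,0,0.0003],"roll":0,"jaw":1},{"xyz":[0,0,0.0006],"roll":0,"jaw":1},{"xyz":[0,0,0.0009],"roll":0,"jaw":1},{"xyz":[0,0,0.001],"roll":0,"jaw":1},{"xyz":[0,0,0.001],"roll":0,"jaw":1},{"xyz":[0,0,0.001],"roll":0,"jaw":1},{"xyz":[0,0,0.001],"roll":0,"jaw":1},{"xyz":[0,0,0.001],"roll":0,"jaw":1}]';  python3 -c "
from h import *
st()"
```

```text
time_s: 20.5
ee_pos: [511.0, -61.4, 42.2]
ee_rot: [180.0, -0.0, -3.0]
force: [-4.6, 1.0, 17.6]
gripper_width: 0.6
20.5 [510.99 -61.38  42.2 ] [ 1.7999e+02 -5.0000e-02 -2.9900e+00] [-4.56  0.98 17.55] 0.5747864228974372
```

Firm at 17.6 N: only 0.1 mm of movement, against about 3 mm before. Retreating and checking.

```bash
python3 -m pendant '[{"xyz":[0,0,-0.005],"roll":0,"jaw":1},{"xyz":[0,0,-0.03],"roll":0,"jaw":1},{"xyz":[0,0,-0.06],"roll":0,"jaw":1},{"xyz":[-0.03,0.02,-0.09],"roll":0,"jaw":1},{"xyz":[-0.07,0.05,-0.1],"roll":0,"jaw":1},{"xyz":[-0.11,0.09,-0.1],"roll":0,"jaw":1},{"xyz":[-0.14,0.13,-0.1],"roll":0,"jaw":1},{"xyz":[-0.14,0.15,-0.1],"roll":0,"jaw":1}]';  python3 -c "
from h import *
st();t,d=shot('top','top5');a=cv2.imread('pics/top1.png')
f=lambda i:cv2.resize(i[165:310,215:385],(400,340),interpolation=cv2.INTER_CUBIC)
cv2.imwrite('pics/cmp5.png',np.hstack([f(a),f(t)]))"
```

```text
time_s: 21.5
ee_pos: [361.0, -204.8, 140.0]
ee_rot: [180.0, 0.0, -3.1]
force: [0.0, -0.4, 1.0]
gripper_width: 0.8
21.5 [ 361.01 -204.81  139.99] [ 1.80e+02  4.00e-02 -3.14e+00] [ 0.02 -0.36  1.  ] 0.7622339749862328
```

View pics/cmp5.png

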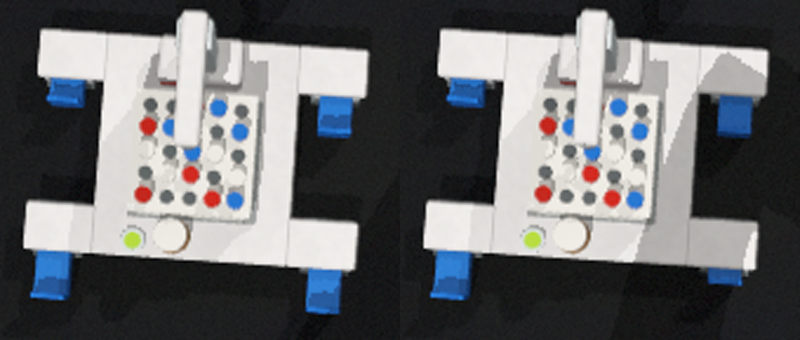

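Before (left) and after (right): only the FR tab has moved in, from (323,290) to (725,275). The sampler, jar and other three shims are where they were.

```bash
python3 -c "
from workcell import env
print(env.job_done())"
```

```text
the job is handed in; nothing more can be done
None
```

The rocking corner was the front right one. Its shim is now tight, and the corner no longer gives. I handed the job in at about 21.5 s.

- **Finding it:** pressed at 4–6 N, the front right ear dipped about 3 mm, then came to rest on its shim (12.9 N at z 38.6 mm). It was the first corner I pressed, and the give was clear, so I did not press the other three.
- **Pushing the shim in:** I pushed its tab about 25 mm along +x. The force was about 7 N at first and 11 N near the end. It then stopped dead: there was no further travel while the force rose to 17 N.
- **Checking it:** pressed again at 17.6 N, harder than before, the ear held at z 42.2 mm. It moved only 0.1 mm between 11.5 N and 17.6 N.
- **Everything else:** in the before and after pictures from above, only that tab has moved. The autosampler, the jar on it and the other three shims are in place, and the arm is clear of everything. I did not compare the other items on the bench before and after, but the arm stayed well away from them.

No check failed or disagreed.

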